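Count the gold rings into the tray's trough and shut its lid

TASK

Sort the rings on the counting tray without picking anything up: with closed fingers, sweep the three gold-coloured rings across the dark deck and over its edge into the trough on the right, leaving the silver-coloured ring where it lies. Then push the trough's open lid over with the fingertips until it lies fully shut over the gold rings. Leave the other things on the bench alone.

Things in the scene. Friction and masses are not known exactly. Their poses are not given: they have to be found in the camera images.
- tray: grey counting tray, 168 (x) by 201 mm (y), fixed to the bench. Origin on the bench under it, z up; its x points roughly away from the robot, its y roughly left. Dark flat deck, top at z = 34 mm, x = -80 to 80, y = -50 to 101 mm, with a 4 mm wide rim 6 mm above it at both ends and on the left. The right edge (y = -50) has no rim and drops into the trough. The four rings start about 38 mm apart in x, in any order
- deck_edge (a point): middle of the deck's open right edge, on the deck's top (tray x = 0, y = -50, z = 34 mm); the edge runs along the tray's x
- trough_floor (a point): centre of the trough's floor, 4 mm above the bench. The trough is 42 mm wide (tray y = -92 to -50) and 160 mm long; outer wall 4 mm thick, up to z = 33 mm; its near end has only a 13 mm high sill with a short pouring spout
- lid (a joint): angle of the trough's aluminium lid: 0 shut flat over the trough, 1.57 upright, 1.9 to 2.3 at the start, leaning back to the right. Hinge line along the tray's x at tray y = -95, z = 35 mm. The hinge is stiff: the lid stays wherever it is left and needs about 1 N at its free edge, so it must be pushed all the way down
- lid_tab (a point): middle of the 34 mm wide thumb tab at mid length of the lid's free edge, 55 mm from the hinge line. The lid is 156 mm long, 48 mm from hinge to edge (59 mm with the tab) and 2.5 mm thick; shut, its upper face is at tray z = 37.5 mm
- gold_ring_a_mid (a point): gold-coloured (brass) band ring lying flat on the deck, outer diameter 22 mm, bore 18 mm, 8 mm high, about 20 g; the point is its centre, half-way up (4 mm above the deck while it lies there)
- gold_ring_b_mid (a point): gold-coloured (brass) band ring lying flat on the deck, outer diameter 22 mm, bore 18 mm, 8 mm high, about 20 g; the point is its centre, half-way up (4 mm above the deck while it lies there)
- gold_ring_c_mid (a point): gold-coloured (brass) band ring lying flat on the deck, outer diameter 22 mm, bore 18 mm, 8 mm high, about 20 g; the point is its centre, half-way up (4 mm above the deck while it lies there)
- silver_ring_mid (a point): silver-coloured (steel) band ring lying flat on the deck, outer diameter 22 mm, bore 18 mm, 8 mm high, about 20 g; the point is its centre, half-way up (4 mm above the deck while it lies there)
- loupe: folding pocket magnifier of bright metal, 24 x 38 x 12 mm, lying on the bench to the right of the tray; origin under its centre
- ring_clamp: wooden ring clamp, 32 x 122 x 23 mm, lying on the bench further right; origin under its centre
- mandrel: tapered steel ring mandrel, 25 x 202 x 25 mm, lying on the bench behind the ring clamp; origin under its centre
- gooseneck_holder: thin black gooseneck stand, fixed to the bench's left front corner, left of the tray: an upright stem about 20 mm thick at world x = 0.48, y = 0.31 to 0.37 m, from the bench up to 0.6 m, then bending over to a clamp at 0.7 m height; keep the arm clear of it

How it is judged:
On the way, in this order (a step that is already met when the one before it is completed fails the run):
1. the three gold rings lie in the trough (y of gold_ring_a_mid in the frame of tray between -0.094 and -0.052 m and x of gold_ring_a_mid in the frame of tray between -0.082 and 0.082 m and z of each of gold_ring_a_mid, gold_ring_b_mid, gold_ring_c_mid in the frame of tray below 0.03 m and y of gold_ring_b_mid in the frame of tray between -0.094 and -0.052 m and x of gold_ring_b_mid in the frame of tray between -0.082 and 0.082 m and y of gold_ring_c_mid in the frame of tray between -0.094 and -0.052 m and x of gold_ring_c_mid in the frame of tray between -0.082 and 0.082 m), for 0.2 s.
2. the lid is shut (value of joint lid below 0.07 rad), for 0.2 s.
At the end, for the whole second after the job is handed in: All three gold rings are inside the trough (below the deck's level, between its walls), the lid is shut to within 0.07 rad, and the silver ring is still within 20 mm of where it lay at the start (all of step 1 and value of joint lid below 0.07 rad and distance of silver_ring_mid from where it was at the start of the episode below 0.02 m); the robot touches nothing.
It fails at once if a ring is lifted (its centre more than 20 mm above where it lies on the deck) (z of any of gold_ring_a_mid, gold_ring_b_mid, gold_ring_c_mid, silver_ring_mid in the frame of tray above 0.058 m).
It fails at once if the silver ring is moved more than 20 mm (distance of silver_ring_mid from where it was at the start of the episode above 0.02 m).
It fails at once if the loupe, ring clamp or mandrel is moved more than 20 mm (distance of any of loupe, ring_clamp, mandrel from where it was at the start of the episode above 0.02 m).
It also fails if it takes over 51 s, if anything falls off the work surface, if the arm or the gripper's body presses on something with over 40 N, if the wrist force passes 120 N, or if a joint passes its speed limit or range.

ROBOT

A 6-joint arm with a two-finger parallel gripper is mounted at the origin on a cart in front of the work surface, level with it; the furniture and walls round the work are solid. World frame = base frame: x ahead of the robot, y to its left, z up, the work surface at z = 0. Lengths are in m, angles in rad, forces in N, time in s.
With the tool pointing down it reaches from about 0.275 to 0.875 m from the base axis. Payload 12.5 kg.
Tool frame: the origin (TCP) lies at the very end of the fingers, on their centre line; the grasp point (between the pads) lies 19 mm behind it; z points along the fingers, y is the line along which they close (so a half turn about z gives the same grasp; the last joint's range is limited). The gripper opens to 85 mm and grips with 20 to 120 N. Pads are 22 mm wide; open, the fingers measure 114 mm over their backs; the gripper's body (76 mm by 85 mm) begins 54 mm behind the grasp point. The pads swing forward as they close: fully open they stand 13 mm farther back than shut.
Start: joints at [-1.249, 0.351, 1.652, -0, 1.139, -0.085], TCP at [0.218, -0.505, 0.231] pointing down, gripper open.
Joint ranges: [-2.75, 2.75], [-0.79, 2.1], [0.01, 2.65], [-1.57, 4.71], [0.07, 3.14], [-2.87, 2.87]. Speed limits (rad/s): [2.22, 2.22, 2.79, 3.14, 3.14, 3.14].

INTERFACE

Orientations are given as a 3x3 rotation matrix whose columns are the frame's x, y, z axes.
In Python, from bench import manip gives the robot as it stands. Calls block until the motion is done:
- manip.move_ptp(position, orientation): joint-space move of the TCP to a pose.
- manip.move_l(position, attitude=None, max_speed=0.15): straight line of the TCP; attitude=None keeps the orientation; max_speed is the mean speed in m/s.
- manip.move_j(angles): joint-space move.
- manip.set_gripper(opening, effort=None): opening from 0.0 (shut) to 1.0 (fully open); effort is the grip in N (None keeps the last); returns when the fingers have stopped.
- manip.dwell(seconds).
- manip.inverse_kinematics(position, orientation): joint angles nearest the present ones, or None.
- manip.grab_frame(name): name is "scene" or "top" or "wrist"; returns (picture, depth): 420x560x3 uint8, red, green, blue; 420x560 float32, m along the optical axis (not along the pixel's ray), 0 where there is no reading.
- manip.get_calibration(name): a dict with "camera_matrix" (3x3 intrinsics, pixels), "k1" (the pictures are not rectified: a ray, as slopes to the right and down, at radius r is drawn at 1 + k1 r^2 times it, then the intrinsics apply), "R" (3x3) and "t" (3): a world point X has camera coordinates R X + t. Camera axes: x right, y down, z forward; pixel columns grow to the right and rows downward; lengths in m; the calibration is good to about 2 mm. A picture is of the moment at which its call begins: read the wrist's pose just before it. get_calibration takes no time and is no camera call; for the wrist camera it gives the pose at the moment of the call.
A pose or a line that the arm cannot do raises manip.Unreachable and nothing moves.
- manip.sign_off(): hands the job in; it is judged then, once.
Trained networks look in the newest picture that a camera, given by its name, has taken for a name from the list of things; names that differ only in an ending like _2 or _b are one class to them, and where a whole thing is asked for, a point or a joint stands for the part that bears it (a point fixed in the world has none). Each returns a list of dicts, best first, with "confidence" (0 to 1); they miss things now and then, are a little off and sometimes report something else, mostly with a low value. They report only what shows in the picture. A call takes as long as a camera call.
- manip.look_for(camera, name): "at" ([x, y, z] in m, in world coordinates, good to about 4 mm: the middle of the surface that is visible of it).
Readings, each from a call of its own:
- manip.current_time(): time.
- manip.current_qpos(): joint angles.
- manip.current_joint_vel(): joint speeds.
- manip.current_joint_torque(): joint torques, N m.
- manip.current_ee_pos(): TCP position.
- manip.current_tcp_rot(): TCP orientation.
- manip.current_force(): force on the tool from outside, world axes, zero at the start.
- manip.current_ft_torque(): the same for the moment, N m.
- manip.current_grip_width(): opening from 0.0 (shut) to 1.0 (fully open).
- manip.current_grip_force(): force on a finger pad.
Only numpy, scipy, OpenCV 4.12 (cv2) and the standard library are available. Lean on these libraries where they do the work, as an engineer would, in place of code of your own. Each camera call takes 0.05 s, during which the arm holds its last target. There are 200 camera calls.

## Working session

There is one attempt and no reset: what is moved stays moved. The work goes in short steps, each a Python script; the robot and the scene stay as the last script left them, time stands still between calls to the robot, and variables do not carry over. Pictures are saved under pics/ and viewed, at most 10 in all, crops included, and the job is handed in when it is done.

```bash
ls; mkdir -p pics; python3 - <<'E'
from bench import manip as m
import cv2, numpy as np
print(m.current_time())
ps=[]
for c in ("scene","top"):
    p,d=m.grab_frame(c); np.savez(f"{c}.npz",p=p,d=d); ps.append(p)
    K=m.get_calibration(c); print(c,K)
    for n in ("tray","gold_ring_a_mid","silver_ring_mid","lid","lid_tab","loupe","ring_clamp","mandrel"):
        print(n,[(np.round(r["at"],4).tolist(),round(r["confidence"],2)) for r in m.look_for(c,n)])
for c,p in zip(("scene","top"),ps): cv2.imwrite(f"pics/{c}0.png",p[:,:,::-1])
print(m.current_time())
E
```

```text
pics
0.0
scene {'camera_matrix': array([[532.63472729,   0.        , 279.94102729],
       [  0.        , 532.63472729, 211.57750296],
       [  0.        ,   0.        ,   1.        ]]), 'k1': -0.1796766172782478, 'R': array([[-0.70838932, -0.70570218,  0.01300002],
       [-0.46020878,  0.44783964, -0.76658172],
       [ 0.53515646, -0.54902103, -0.64201517]]), 't': array([0.37352273, 0.27170456, 1.03498681])}
tray [([0.5029, 0.083, 0.0333], 0.86), ([0.4999, -0.0159, 0.0577], 0.65)]
gold_ring_a_mid [([0.5371, 0.0986, 0.0404], 0.51)]
silver_ring_mid [([0.5607, -0.2834, 0.0223], 0.67), ([0.4556, 0.0883, 0.041], 0.48)]
lid [([0.4974, -0.0135, 0.0564], 0.94)]
lid_tab [([0.4993, -0.0157, 0.0574], 0.76)]
loupe [([0.5772, -0.1555, 0.0136], 0.64)]
ring_clamp [([0.5565, -0.2812, 0.0236], 0.68)]
mandrel [([0.6519, -0.3, 0.0202], 0.72)]
top {'camera_matrix': array([[460.91643993,   0.        , 278.26270597],
       [  0.        , 460.91643993, 216.52747288],
       [  0.        ,   0.        ,   1.        ]]), 'k1': -0.012817097498809951, 'R': array([[-0.0102729 , -0.99993835,  0.00421453],
       [-0.985304  ,  0.00940372, -0.17055089],
       [ 0.17050075, -0.00590465, -0.98533986]]), 't': array([-0.00882595,  0.56282929,  0.97361461])}
tray [([0.5081, 0.0789, 0.0334], 0.79), ([0.5036, -0.0158, 0.0589], 0.25)]
gold_ring_a_mid []
silver_ring_mid []
lid [([0.5127, 0.0793, 0.0323], 0.29)]
lid_tab [([0.4995, -0.0207, 0.0559], 0.82)]
loupe [([0.5783, -0.165, 0.0108], 0.65)]
ring_clamp [([0.66, -0.31, 0.0172], 0.68), ([0.5696, -0.287, 0.0234], 0.57)]
mandrel [([0.657, -0.3116, 0.0195], 0.77)]
0.9
```

View pics/scene0.png

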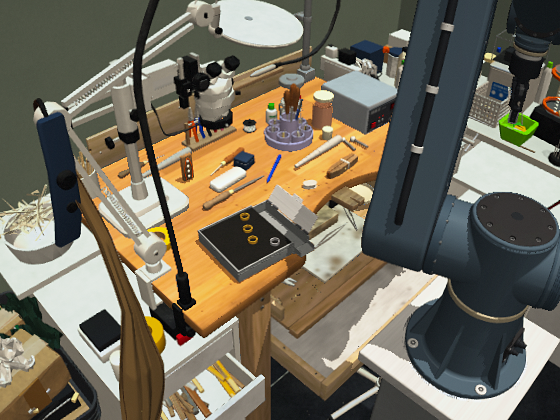

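View pics/top0.png

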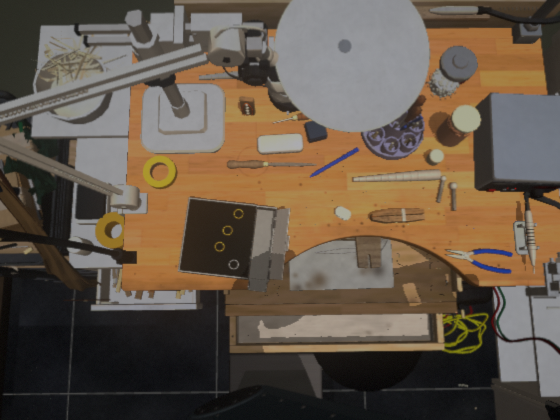

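The top view shows the deck with gold rings at about (238,213), (228,231) and (220,246). The silver ring is nearest the robot at (233,264), and the lid leans to the right at about x = 250–285. I'll move above the tray for a close look with the wrist camera.

```bash
cat > h.py <<'E'
from bench import manip as m
import cv2, numpy as np
def rot(yaw, flip=False):
    # tool pointing down, tool y along (rotated) world x
    c,s=np.cos(yaw),np.sin(yaw); y=np.array([c,s,0.])*(-1 if flip else 1); z=np.array([0,0,-1.])
    return np.column_stack([np.cross(y,z),y,z])
def pix2plane(K,uv,z):
    A=K["camera_matrix"]; uv=np.atleast_2d(uv).astype(float)
    d=(uv-[A[0,2],A[1,2]])/[A[0,0],A[1,1]]; u=d.copy()
    for _ in range(20): u=d/(1+K["k1"]*(u**2).sum(1,keepdims=True))
    r=np.c_[u,np.ones(len(u))]@K["R"]; o=-K["R"].T@K["t"]
    return o+r*((z-o[2])/r[:,2])[:,None]
E
python3 - <<'E'
from h import *
K=m.get_calibration("top")
print(pix2plane(K,[(238,213),(228,231),(220,246),(233,264)],.042).round(4))
print(pix2plane(K,[(188,198),(181,275)],.04).round(4))
m.set_gripper(0.0)
for f in (False,True):
    q=m.inverse_kinematics([.5,.04,.3],rot(-.09,f)); print(f,q)
q=[m.inverse_kinematics([.5,.04,.3],rot(-.09,f)) for f in (False,True)]
f=abs(q[1][5])<abs(q[0][5])
m.move_ptp([.5,.04,.3],rot(-.09,f)); print(f,m.current_ee_pos(),m.current_time())
K=m.get_calibration("wrist"); p,d=m.grab_frame("wrist"); np.savez("w0.npz",p=p,d=d,**K)
print(K["k1"],-K["R"].T@K["t"])
for n in ("tray","gold_ring_a_mid","silver_ring_mid","lid","lid_tab"):
    print(n,[(np.round(r["at"],4).tolist(),round(r["confidence"],2)) for r in m.look_for("wrist",n)])
cv2.imwrite("pics/w0.png",p[:,:,::-1])
E
```

```text
[[0.5727 0.0754 0.042 ]
 [0.5323 0.0974 0.042 ]
 [0.4991 0.1148 0.042 ]
 [0.4592 0.0858 0.042 ]]
[[0.6084 0.1883 0.04  ]
 [0.4364 0.1996 0.04  ]]
False [-1.30071341e-02  1.95594006e-01  1.68395106e+00 -4.44089210e-16
  1.26204759e+00  7.69928659e-02]
True NoneTraceback (most recent call last):
  File "<stdin>", line 9, in <module>
TypeError: 'NoneType' object is not subscriptable
```

```bash
python3 - <<'E'
from h import *
m.move_ptp([.5,.04,.3],rot(-.066)); print(m.current_ee_pos(),m.current_time())
K=m.get_calibration("wrist"); p,d=m.grab_frame("wrist"); np.savez("w0.npz",p=p,d=d,**K)
print(K["k1"],-K["R"].T@K["t"])
for n in ("tray","gold_ring_a_mid","silver_ring_mid","lid","lid_tab"):
    print(n,[(np.round(r["at"],4).tolist(),round(r["confidence"],2)) for r in m.look_for("wrist",n)])
cv2.imwrite("pics/w0.png",p[:,:,::-1])
E
```

```text
[0.50006618 0.0393601  0.29989661] 3.875
-0.059266617014286524 [0.50429791 0.12189697 0.44243767]
tray [([0.5152, 0.0895, 0.0334], 0.56)]
gold_ring_a_mid [([0.502, -0.0153, 0.0573], 0.72), ([0.653, -0.2122, 0.0209], 0.25)]
silver_ring_mid [([0.4576, 0.086, 0.0391], 0.42)]
lid [([0.5017, -0.0185, 0.0583], 0.81), ([0.5681, 0.0767, 0.0393], 0.53), ([0.5092, 0.0873, 0.03], 0.32)]
lid_tab [([0.5028, -0.0166, 0.0569], 0.9)]
```

View pics/w0.png

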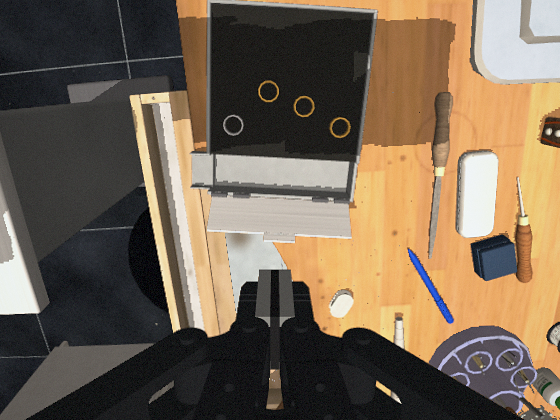

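The wrist view shows the silver ring at (233,125) and gold rings at (268,91), (304,106) and (340,127). The deck edge runs from (213,152) to (357,160), and the tab is at about (280,238).

```bash
cat > geo.py <<'E'
from h import *
w=np.load("w0.npz"); K={k:w[k] for k in ("camera_matrix","k1","R","t")}
rings=pix2plane(K,[(233,125),(268,91),(304,106),(340,127)],.042)
edge=pix2plane(K,[(213,152),(357,160)],.034)
corn=pix2plane(K,[(209,2),(377,10.5)],.040)
yaw=np.mean([np.arctan2(*(v[1]-v[0])[1::-1]) for v in (edge,corn)])
T2=np.array([[np.cos(yaw),-np.sin(yaw)],[np.sin(yaw),np.cos(yaw)]])
far=corn.mean(0)[:2]; em=edge.mean(0)[:2]
o=np.array([T2[:,0]@far, ((T2[:,1]@far-.105)+(T2[:,1]@em+.05))/2]); O=T2@o
def tw(x,y,z): return np.r_[O+T2@[x,y],z]
def wt(P): return (np.asarray(P)[...,:2]-O)@T2
E
python3 - <<'E'
from geo import *
print(edge,corn,[np.arctan2(*(v[1]-v[0])[1::-1]) for v in (edge,corn)],O,yaw)
print("rings tray",wt(rings).round(4)); print("corn",wt(corn).round(4),"edge",wt(edge).round(4))
print("tab",wt([[.5028,-.0166],[.4995,-.0207],[.4993,-.0157]]).round(4))
# lid from depth: points in tray
p,d=w["p"],w["d"]
v,u=np.mgrid[190:245,200:360]; uv=np.c_[u.ravel(),v.ravel()]
A=K["camera_matrix"]; n=(uv-[A[0,2],A[1,2]])/A[0,0]
z=d[v.ravel(),u.ravel()]; X=(np.c_[n/(1+K["k1"]*(n**2).sum(1,keepdims=True)),np.ones(len(n))]*z[:,None]-K["t"])@K["R"]
t=wt(X); k=(abs(t[:,0])<.07)&(X[:,2]>.04)&(t[:,1]<-.09)
for a in np.arange(-.14,-.08,.004):
    s=k&(abs(t[:,1]-a)<.002); print(round(a,3),s.sum(),np.median(X[s,2]).round(4) if s.any() else None)
E
```

```text
[[0.43222322 0.05637529 0.034     ]
 [0.59053203 0.03701996 0.034     ]] [[0.4459358  0.20424795 0.04      ]
 [0.60952281 0.18625246 0.04      ]] [np.float64(-0.12165934022276913), np.float64(-0.10956506091939412)] [0.51593733 0.09370904] -0.11561220057108162
rings tray [[-0.0565 -0.0156]
 [-0.0211  0.0205]
 [ 0.017   0.0075]
 [ 0.0566 -0.012 ]]
corn [[-0.0823  0.1017]
 [ 0.0823  0.1027]] edge [[-0.0788 -0.0467]
 [ 0.0806 -0.0477]]
tab [[-0.0003 -0.1111]
 [-0.0031 -0.1155]
 [-0.0039 -0.1106]]
-0.14 0 None
-0.136 0 None
-0.132 8 0.079
-0.128 135 0.079
-0.124 439 0.0727
-0.12 687 0.0688
-0.116 655 0.0634
-0.112 659 0.058
-0.108 633 0.0525
-0.104 627 0.0469
-0.1 419 0.0421
-0.096 6 0.0403
-0.092 0 None
-0.088 0 None
-0.084 0 None
-0.08 0 None
```

```bash
python3 - <<'E'
from geo import *
R=rot(yaw); r=wt(rings)
for i,(x,y) in enumerate(r[1:]):
    x+= .002 if i==0 else 0
    m.move_ptp(tw(x,y+.029,.10),R)
    m.move_l(tw(x,y+.029,.0375),max_speed=.12)
    f0=m.current_force(); print(f0.round(2))
    m.move_l(tw(x,-.030,.0375),max_speed=.08); print(m.current_force().round(2))
    m.move_l(tw(x,-.044,.0375),max_speed=.05)
    m.move_l(tw(x,-.044,.10),max_speed=.2)
    print(wt(m.current_ee_pos()),m.current_time())
    if i==0:
        p,_=m.grab_frame("top"); cv2.imwrite("pics/t1.png",cv2.resize(p[170:300,160:310],None,fx=4,fy=4)[:,:,::-1])
        break
E
```

```text
[ 0.14  0.5  -0.19]
[ 0.08 -0.64 -0.57]
[-0.01899259 -0.04385157] 7.7833
```

View pics/t1.png

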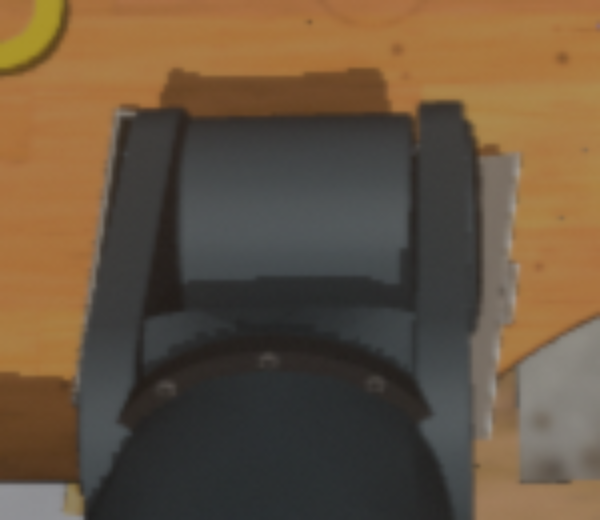

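The arm hides the tray in this view. I'll rise and look with the wrist camera.

```bash
python3 - <<'E'
from geo import *
m.move_ptp(tw(.0,-.055,.22),rot(yaw))
p,_=m.grab_frame("wrist"); cv2.imwrite("pics/w1.png",p[:,:,::-1]); print(m.current_time())
K=m.get_calibration("wrist"); np.savez("w1.npz",p=p,**K)
E
```

```text
8.4417
```

View pics/w1.png

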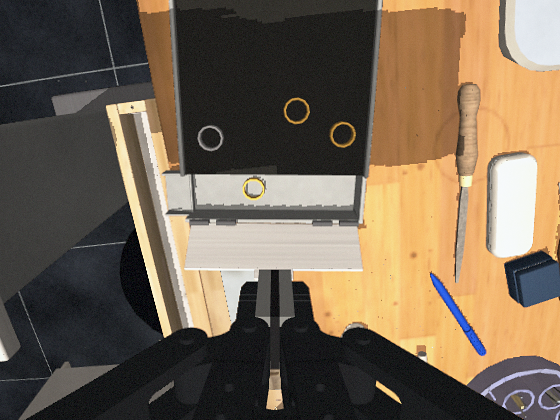

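The first ring is in the trough at (254,188). The other gold rings are undisturbed at (297,110) and (343,134), and so is the silver one at (210,138). I'll sweep the other two the same way.

```bash
python3 - <<'E'
from geo import *
R=rot(yaw); r=wt(rings)
w=np.load("w1.npz"); print(wt(pix2plane({k:w[k] for k in K},[(210,138),(297,110.5),(343,134)],.042)).round(4), r.round(4))
for x,y in r[2:]:
    m.move_ptp(tw(x,y+.029,.10),R)
    m.move_l(tw(x,y+.029,.0375),max_speed=.12)
    m.move_l(tw(x,-.030,.0375),max_speed=.08); print(m.current_force().round(2))
    m.move_l(tw(x,-.044,.0375),max_speed=.05)
    m.move_l(tw(x,-.044,.10),max_speed=.2)
m.move_ptp(tw(.0,-.055,.22),R)
p,_=m.grab_frame("wrist"); cv2.imwrite("pics/w2.png",p[:,:,::-1]); print(m.current_time())
E
```

```text
[[-0.0571 -0.0154]
 [ 0.0164  0.0073]
 [ 0.0558 -0.0119]] [[-0.0565 -0.0156]
 [-0.0211  0.0205]
 [ 0.017   0.0075]
 [ 0.0566 -0.012 ]]
[-0.09 -1.18  0.63]
[0.13 0.05 0.69]
14.9667
```

View pics/w2.png

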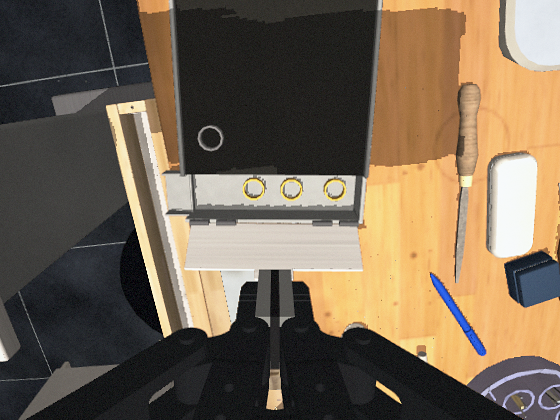

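All three gold rings lie flat in the trough at (254,188), (291,188) and (335,188), and the silver ring is untouched at (210,138). Next I'll push the lid over along an arc from behind, at mid length.

```bash
python3 - <<'E'
from geo import *
R=rot(yaw)
m.move_l(tw(0,-.170,.16),max_speed=.25)
m.move_l(tw(0,-.170,.065),max_speed=.2)
print(m.current_force().round(2))
def c(th,r=.042,h=.011): return tw(0,-.095+r*np.cos(th)-.0025*np.sin(th)-h, .035+r*np.sin(th)+.0025*np.cos(th))
for a in (110,95,80,67,55,44,33,23,14,6,0):
    m.move_l(c(np.radians(a)),max_speed=.08); f=m.current_force(); print(a,f.round(1))
    if np.linalg.norm(f)>30: break
else:
    for z in (.0365,.0355,.0345):
        m.move_l(np.r_[m.current_ee_pos()[:2],z],max_speed=.03); f=m.current_force(); print(z,f.round(1),m.current_ee_pos()[2])
        if f[2]>12: break
print(m.current_time())
E
```

```text
[-0.23 -0.07  0.28]
110 [-0.4  0.3 -0.2]
95 [-0.6 -0.2  0.4]
80 [0.5 0.7 0.2]
67 [-0.3 -0.4  0.8]
55 [-0.2  0.1  0.2]
44 [-0.2 -0.  -0.5]
33 [ 0.2 -0.6 -0.5]
23 [-0.8 -0.2  0.7]
14 [0.1 0.  0.3]
6 [-0.2 -0.8  0.1]
0 [1.  1.  1.4]
0.0365 [-5.7 -0.4 16.3] 0.0373157522518682
19.85
```

Contact force rose at the height where the lid should be shut. I'll retreat and check.

```bash
python3 - <<'E'
from geo import *
e=m.current_ee_pos(); m.move_l(np.r_[e[:2],.12],max_speed=.15); m.move_ptp(tw(.0,-.055,.22),rot(yaw))
p,d=m.grab_frame("wrist"); K=m.get_calibration("wrist"); cv2.imwrite("pics/w3.png",p[:,:,::-1])
v,u=np.mgrid[160:230,200:360]; uv=np.c_[u.ravel(),v.ravel()]; A=K["camera_matrix"]; n=(uv-[A[0,2],A[1,2]])/A[0,0]
z=d[v.ravel(),u.ravel()]; X=(np.c_[n/(1+K["k1"]*(n**2).sum(1,keepdims=True)),np.ones(len(n))]*z[:,None]-K["t"])@K["R"]
t=wt(X)
for a in np.arange(-.095,-.03,.008):
    s=(abs(t[:,0])<.06)&(abs(t[:,1]-a)<.003)&(z>0); print(round(a,3),s.sum(),np.median(X[s,2]).round(4) if s.any() else None)
print(m.current_time(),m.current_force().round(2))
E
```

```text
-0.095 424 0.0365
-0.087 797 0.0365
-0.079 823 0.0366
-0.071 824 0.0367
-0.063 840 0.0366
-0.055 839 0.0366
-0.047 992 0.0355
-0.039 929 0.0334
-0.031 0 None
21.0917 [-0.12  1.36  0.09]
```

View pics/w3.png

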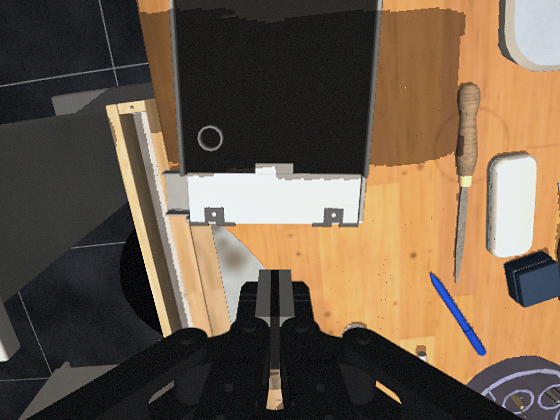

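The lid lies flat: depth is level at 36.5 mm from hinge to edge. The silver ring is unmoved at (210,138), and the arm is clear.

```bash
python3 -c "
from bench import manip as m
print(m.sign_off(), m.current_time())"
```

```text
the job is handed in; nothing more can be done
the job is handed in; nothing more can be done
```

The job is handed in at about 21 s: the three gold rings are in the trough with the lid shut flat over them, the silver ring is unmoved, and the arm is clear; no verdict was shown.

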